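Draw the reamer to its wear band

ROBOT

A 6-joint arm with a two-finger parallel gripper is mounted at the origin on the work surface. World frame = base frame: x ahead of the robot, y to its left, z up, the work surface at z = 0. Lengths are in mm, angles in rad, forces in N, time in s.
With the tool pointing down it reaches from about 350 to 975 mm from the base axis. Payload 7.1 kg.
Tool frame: the origin (TCP) lies between the finger pads; the fingertips stand 17 mm ahead of it and the grasp point (between the pads) lies 2 mm behind it; z points along the fingers, y is the line along which they close (so a half turn about z gives the same grasp; the last joint's range is limited). The gripper opens to 88 mm and grips with 3 to 60 N. Pads are 20 mm wide; open, the fingers measure 115 mm over their backs; the gripper's body (75 mm by 178 mm) begins 61 mm behind the grasp point.
Start: joints at [-0.019, 0.423, 1.63, -0, 1.089, -0.019], TCP at [624.984, 0.026, 239.675] pointing down, gripper open.
Joint ranges: [-3, 3], [-0.9, 2.11], [0.09, 2.58], [-1.31, 4.45], [0.11, 2.69], [-2.54, 2.54]. Speed limits (rad/s): [2.39, 2.39, 3.01, 3.14, 3.14, 3.14].

INTERFACE

Orientations are given as a rotation vector (axis times angle).
In Python, from workcell import ctrl, viewer, get_obs, close_job gives the robot as it stands (ctrl), with the cameras (viewer), the readings as plain functions and the job as plain functions.
- The arm moves only by the shell command python3 jog.py 'ROWS' [OPENING]. ROWS is a JSON list of rows, 1 to 5 of them, each of 6 numbers: dx, dy, dz in mm, then a rotation vector rx, ry, rz in rad; each row shifts and turns the commanded pose from where the row before left it, along the tool's axes as they then stand; what a row does not reach is not made up. A row lasts 1/12 s, in which the tool goes at most 41.7 mm and 0.125 rad, less where a joint would pass 70% of its speed; a pose out of reach is approached as far as the arm can. OPENING is the finger opening in mm, set as the command begins (- or left out keeps the last). The fingers move at their own pace and stop on an object; the grip force is fixed at half the most. Time passes only in rows, so rows that do not move let the fingers close. It prints the time, the measured TCP pose, the force, the opening and the grip force at its end.
- get_obs(): the state, without advancing time (a new reading comes with each control period).
- viewer.get_image(name): name is "scene" or "side" or "wrist"; returns a dict with "img" (420x560x3 uint8, red, green, blue), "fx", "fy", "cx", "cy" (pixels), "R" (3x3) and "t" (3): a world point X has camera coordinates R X + t. Camera axes: x right, y down, z forward; pixel columns grow to the right and rows downward; lengths in mm; the calibration is good to about 2 mm. The wrist camera is an equidistant fisheye: a pixel r from the principal point sees the ray r / f radians off the axis. A picture is of the moment at which its call begins. There is no depth.
- close_job(): hands the job in; it is judged then, once.
The state is a dict: "t": time; "qpos": joint angles; "qvel": joint speeds; "joint_torque": joint torques, N m; "ee_pos": TCP position; "orientation": TCP orientation; "ft_force": force on the tool from outside, world axes, zero at the start; "moment": the same for the moment, N m; "width": finger opening in mm; "grasp_force": force on a finger pad.
Only numpy, scipy, OpenCV 4.12 (cv2) and the standard library are available. Lean on these libraries where they do the work, as an engineer would, in place of code of your own. Each camera call takes 0.05 s, during which the arm holds its last target. There are 200 camera calls.

TASK

Flip open the cap of the yellow tube in the rack, take the reamer inside by its knob and draw it straight up, without wrenching it in its snug bore, until the whole red band stands clear of the tube's mouth. Its black gritted end must stay wholly inside the tube at all times. Finish while holding it still there in the gripper, for inspection; leave the other two caps shut and everything else on the bench where it is.

Things in the scene. Friction and masses are not known exactly. Their poses are not given: they have to be found in the camera images.
- rack: Wooden tube rack fixed to the bench: foot board 70 x 230 mm, two rails along its long sides, 70 mm high, three tubes standing 70 mm apart in a row along its y. Origin: centre of its underside; z up, x towards the side of the cap hinges.
- tube_a: The yellow tube, fixed upright in the rack: 40 mm diameter, 100 mm tall, with a central bore 16 mm in diameter and 95 mm deep. Origin: centre of its underside, 12 mm above the bench; z up along the bore, x towards its cap hinge (the same x as the rack's).
- tube_a_mouth (a point): Centre of the yellow tube's mouth (top face), 112 mm above the bench; axes as the tube's.
- cap_a (a joint): Joint of the yellow tube's cap: 0 closed, grows in rad as it swings up and over to the +x side, stop at 2.1. The cap weighs 20 g with almost no friction: below about 0.8 rad it falls shut, beyond that it falls open and stays open by its weight. Open, it lies back behind the mouth, up to 55 mm beyond the hinge and 45 mm above the mouth.
- cap_a_tab (a point): Middle of the thumb tab on top of the yellow cap near its front (-x) edge: 8 mm thick along x, 18 mm wide, 14 mm tall (28 to 42 mm above the mouth and 12 mm in front of the tube's axis when closed). To tip the cap open, follow the arc about the hinge, rising as it goes: a level push binds by friction. Moves with the cap.
- cap_a_hinge (a point): Middle of the yellow cap's hinge line (along y), 20 mm on the +x side of the tube's axis at the height of the mouth. The cap is a hollow round dome, 40 mm diameter, 28 mm tall, walls 3 mm, covering the reamer's knob.
- reamer: Loose steel reamer, 100 to 200 g, standing in the yellow tube under its cap. Origin: centre of the underside of its knob, which rests on the mouth at the start; z up along it. Below the origin: round shank, 14 mm diameter, 90 mm long, 1 mm play all round in the bore: steel 0 to 30 mm, red band 30 to 42 mm, steel 42 to 60 mm, black grit 60 to 90 mm.
- reamer_knob (a point): Centre of the reamer's aluminium knob, the place to grip, 9.5 mm above the reamer's origin. Round, 17 mm diameter, 19 mm tall.
- reamer_tip (a point): Lower end of the reamer, 90 mm below its origin. With the reamer raised 42 to 60 mm from its seat the red band is wholly out and the black wholly in.
- tube_b: The blue tube, same make and axes as the yellow one, in the same rack; leave it alone.
- cap_b (a joint): Joint of the blue tube's cap: 0 closed, grows in rad as it swings up and over to the +x side, stop at 2.1. Leave it shut.
- tube_c: The white tube, same make and axes as the yellow one, in the same rack; leave it alone.
- cap_c (a joint): Joint of the white tube's cap: 0 closed, grows in rad as it swings up and over to the +x side, stop at 2.1. Leave it shut.
- teapot: Loose terracotta teapot, body 88 mm in diameter, 78 mm tall, spout along its +x to 72 mm, handle along -x to 68 mm; origin at the centre of its underside. Leave it alone.
- stone: Loose grey grinding stone, a disc 80 mm in diameter, 14 mm thick, lying flat; origin at the centre of its underside. Leave it alone.
- burbox: Loose closed box with black base and clear lid, 60 x 90 x 34 mm; origin at the centre of its underside. Leave it alone.
- handpiece: Loose blue and steel rotary handpiece lying along its x, 165 mm long (-60 to 105 mm), 24 mm thick; origin under its thick part. Leave it alone.

How it is judged (in metres and radians):
On the way, in this order (a step that is already met when the one before it is completed fails the run):
1. the yellow cap is open (value of joint cap_a above 1.2 rad), for 0.2 s.
2. the reamer is lifted more than 10 mm in the fingers (z of reamer in the frame of tube_a_mouth above 0.01 m and contact force between the fingers and reamer above 0.5 N), for 0.2 s.
At the end, for the whole second after the job is handed in: Reamer still and gripped (over 1 N), raised 41 to 61 mm, within 4 mm and 0.06 rad of the bore axis, under 25 N against the tube; yellow cap open (over 1.2 rad), other caps shut (under 0.15 rad), bystanders within 15 mm of their starts (z of reamer in the frame of tube_a_mouth between 0.041 and 0.061 m and contact force between the fingers and reamer above 1 N and horizontal distance between reamer and tube_a_mouth below 0.004 m and angle between reamer's own z axis and vertical below 0.06 rad and linear speed of reamer below 0.015 m/s and contact force between reamer and tube_a below 25 N and value of joint cap_a above 1.2 rad and value of joint each of cap_b, cap_c below 0.15 rad and distance of each of teapot, stone, burbox, handpiece from where it was at the start of the episode below 0.015 m); the arm keeps its last pose, push and grip.
It fails at once if the black gritted end is drawn out of the tube (reamer raised more than 64 mm) (z of reamer in the frame of tube_a_mouth above 0.064 m).
It fails at once if the reamer is wrenched against the tube (over 30 N) (contact force between reamer and tube_a above 30 N).
It fails at once if another tube's cap is opened (over 0.4 rad) (value of joint any of cap_b, cap_c above 0.4 rad).
It fails at once if a bystander is moved more than 15 mm (distance of any of teapot, stone, burbox, handpiece from where it was at the start of the episode above 0.015 m).
It also fails if it takes over 48 s, if anything falls off the work surface, if the arm or the gripper's body presses on something with over 40 N, if the wrist force passes 120 N, or if a joint passes its speed limit or range.

## Working session

There is one attempt and no reset: what is moved stays moved. The work goes in short steps, Python scripts to look and compute and a shell command to move; the robot and the scene stay as the last step left them, time stands still between calls to the robot, and variables do not carry over. Pictures are saved under pics/ and viewed, at most 10 in all, crops included, and the job is handed in when it is done.

```bash
ls; mkdir -p pics; python3 - <<'E'
from workcell import ctrl, viewer, get_obs, close_job
import cv2
for n in("scene","side"):
    d=viewer.get_image(n); cv2.imwrite(f"pics/{n}0.png",d["img"][:,:,::-1])
    print(n,d["fx"],d["fy"],d["cx"],d["cy"],d["R"],d["t"])
print(get_obs())
E
```

```text
jog.py
pics
workcell.py
scene 449.4087610650243 449.4087610650243 276.2766478434347 203.98927311389642 [[ 0.40732744  0.91318938 -0.01302   ]
 [ 0.65425304 -0.30171658 -0.693484  ]
 [-0.63721057  0.27395669 -0.72035437]] [-278.39305241 -300.91603876 1515.47094098]
side 393.5578584746505 393.5578584746505 276.36033874309936 207.06196282134866 [[-0.95532632 -0.29513049  0.01579927]
 [-0.18461157  0.55412771 -0.81170257]
 [ 0.23080337 -0.77835755 -0.58385728]] [573.91866055 178.94140069 806.34599593]
{'t': 0.1, 'qpos': array([-1.89968002e-02,  4.23785600e-01,  1.63055556e+00, -2.07463459e-05,
        1.08854769e+00, -1.90282432e-02]), 'qvel': array([-0.00068316, -0.00231069, -0.00211186,  0.0022541 ,  0.00034813,
       -0.00094477]), 'joint_torque': array([ 6.49496542e-04, -5.45618248e+01, -2.74323839e+01,  6.46709581e-02,
        1.88581715e-02,  1.54216096e-06]), 'ee_pos': array([6.24564670e+02, 3.06099897e-02, 2.38988965e+02]), 'orientation': array([-2.22074434e+00, -2.22083556e+00,  1.43244806e-03]), 'ft_force': array([ 0.54021215,  0.48066262, -0.39707829]), 'moment': array([-0.02393038, -0.05335073, -0.0477667 ]), 'grasp_force': 0.0, 'width': 87.64510202189021}
```

View pics/scene0.png

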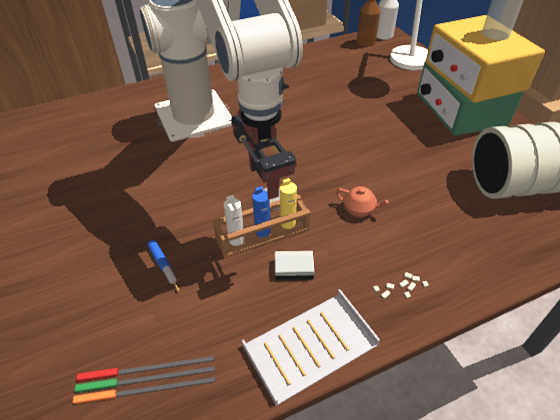

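View pics/side0.png

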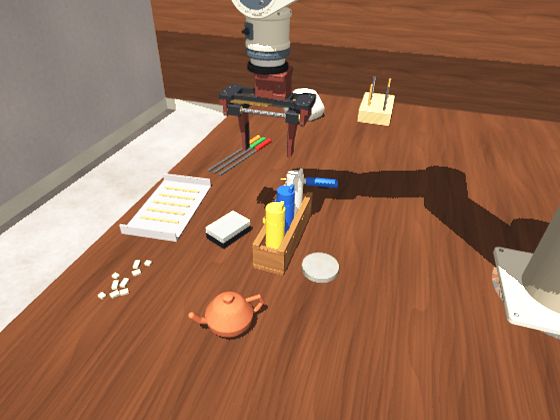

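```bash
python3 - <<'E'
import cv2,numpy as np
a=cv2.imread("pics/scene0.png")[165:265,200:320]; b=cv2.imread("pics/side0.png")[160:280,235:335]
a=cv2.resize(a,None,fx=4,fy=4,interpolation=2); b=cv2.resize(b,None,fx=4,fy=4,interpolation=2)
c=np.zeros((480,800,3),np.uint8); c[:400,:400]=a[:,80:]; c[:480,400:]=b
cv2.imwrite("pics/crop0.png",c)
E
```

```text
(no output)
```

View pics/crop0.png

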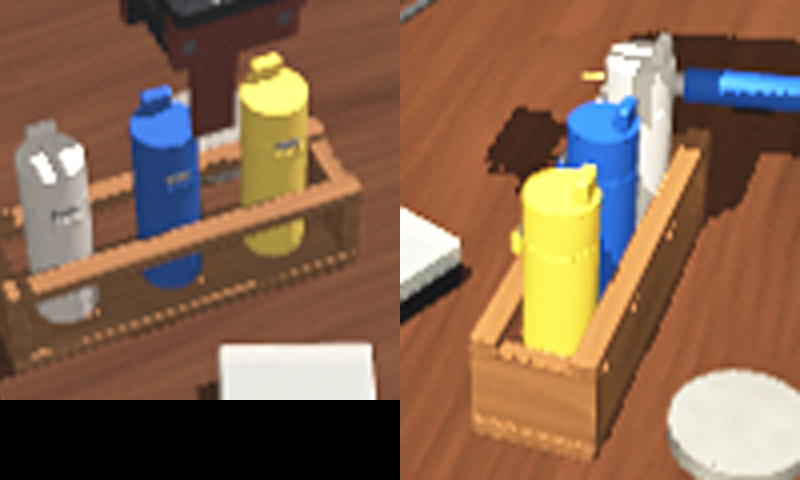

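```bash
cat > fit.py <<'E'
from workcell import ctrl, viewer, get_obs, close_job
import cv2,numpy as np
from scipy.optimize import minimize
S=8
def proj(d,P):
    c=P@np.array(d["R"]).T+np.array(d["t"]); return np.c_[d["fx"]*c[:,0]/c[:,2]+d["cx"],d["fy"]*c[:,1]/c[:,2]+d["cy"]]
def cyl(x,y,z0,z1,r=20):
    a=np.linspace(0,2*np.pi,60); return np.array([[x+r*np.cos(t),y+r*np.sin(t),z] for t in a for z in(z0,z1)])
def hull(m,d,P,v): cv2.fillConvexPoly(m,cv2.convexHull(np.round((proj(d,P)+.5)*S-.5).astype(np.int32)),v)
def tab(x,y,yaw):
    c,s=np.cos(yaw),np.sin(yaw); return np.array([[x+c*u-s*v,y+s*u+c*v,z] for u in(-16,-8) for v in(-9,9) for z in(140,154)])
def masks(d):
    h=cv2.cvtColor(d["img"],cv2.COLOR_RGB2HSV).astype(int)
    y=(abs(h[...,0]-29)<5)&(h[...,1]>130)&(h[...,2]>90); b=(abs(h[...,0]-112)<12)&(h[...,1]>130)&(h[...,2]>60)
    return [m.astype(float) for m in(y,b)]
def cost(p,ds,ms):
    x,y,yaw=p[0],p[1],p[2]/100; e=0
    bx,by=x+70*np.sin(yaw)*p3,y-70*np.cos(yaw)*p3
    for d,mm in zip(ds,ms):
        H,W=d["img"].shape[:2]; L=np.zeros((H*S,W*S),np.uint8)
        for (u,w,lab) in((bx,by,2),(x,y,1)):
            hull(L,d,cyl(u,w,12,100),lab+2); hull(L,d,cyl(u,w,95,140),lab); hull(L,d,tab(u,w,yaw),lab)
        care=1-cv2.resize((L>2).astype(np.float32),(W,H),interpolation=cv2.INTER_AREA)
        pr=proj(d,np.array([[x,y,140.],[bx,by,140.]])); lo=pr.min(0).astype(int)-22; hi=pr.max(0).astype(int)+[22,30]
        for k in(0,1):
            f=cv2.resize((L==k+1).astype(np.float32),(W,H),interpolation=cv2.INTER_AREA)
            D=(care*abs(f-mm[k])); e+=D[lo[1]:hi[1],lo[0]:hi[0]].sum()
    return e
p3=1
if __name__=="__main__":
    ds=[viewer.get_image(n) for n in("scene","side")]; ms=[masks(d) for d in ds]
    # initial guess: cap-top centre ray pixels at z=140
    for d,px in zip(ds,((288.5,188),(275.5,207.5))):
        R,t=np.array(d["R"]),np.array(d["t"]); o=-R.T@t; r=R.T@[(px[0]-d["cx"])/d["fx"],(px[1]-d["cy"])/d["fy"],1]
        g=o+r*(140-o[2])/r[2]; print("ray",g)
    for sel in((0,1),(0,),(1,)):
        best=min((minimize(cost,[g[0],g[1],w],args=([ds[i] for i in sel],[ms[i] for i in sel]),method="Nelder-Mead",options=dict(initial_simplex=np.array([g[0],g[1],w])+np.array([[0,0,0],[8,0,0],[0,8,0],[0,0,15]]),maxiter=100)) for w in(-15,15)),key=lambda r:r.fun)
        print(sel,best.x,best.fun)
E
python3 fit.py
```

```text
ray [586.1047782   77.06117236 140.        ]
ray [581.01152421  77.32364275 140.        ]
(0, 1) [582.68710304  77.97915471  -2.36460548] 652.69677734375
(0,) [581.91080554  76.94306319   0.81308684] 416.089111328125
(1,) [582.17242302  80.13186948  -2.46318676] 222.5087890625
```

```bash
python3 - <<'E'
from fit import *
out=[]
for n,pxs in(("scene",((288.5,188),(261,193.75),(233.2,202.5))),("side",((275.5,207.5),(286,189)))):
    d=viewer.get_image(n); R,t=np.array(d["R"]),np.array(d["t"]); o=-R.T@t
    for px in pxs:
        r=R.T@[(px[0]-d["cx"])/d["fx"],(px[1]-d["cy"])/d["fy"],1]; print(n,o+r*(140-o[2])/r[2])
    im=cv2.resize(d["img"][:,:,::-1],None,fx=S,fy=S,interpolation=0)
    m=masks(d)
    for k in(0,1):
        mm=cv2.resize(m[k],None,fx=S,fy=S,interpolation=0).astype(np.uint8); cs,_=cv2.findContours(mm,0,1); cv2.drawContours(im,cs,-1,(0,0,255),1)
    x,y,w=582.7,78,-.0236
    for u,v in((x,y),(x+70*np.sin(w),y-70*np.cos(w))):
        for P in(cyl(u,v,95,140),tab(u,v,w)): cv2.polylines(im,[cv2.convexHull(np.round((proj(d,P)+.5)*S).astype(np.int32))],True,(0,255,0),2)
    c=proj(d,np.array([[x,y-35,130.]]))[0]*S; c=c.astype(int); out.append(im[c[1]-250:c[1]+250,c[0]-200:c[0]+200])
cv2.imwrite("pics/ov.png",np.hstack(out))
d=viewer.get_image("wrist"); cv2.imwrite("pics/wrist0.png",d["img"][:,:,::-1]); print({k:v for k,v in d.items() if k!="img"})
E
```

```text
scene [586.1047782   77.06117236 140.        ]
scene [576.63417987  10.55851236 140.        ]
scene [576.17030244 -58.41398748 140.        ]
side [581.01152421  77.32364275 140.        ]
side [579.7632542    4.49786133 140.        ]
{'fx': 325.19226210127806, 'fy': 325.19226210127806, 'cx': 281.66511246894686, 'cy': 210.17302828363756, 'R': array([[ 9.99999551e-01, -2.31182228e-04,  9.18841633e-04],
       [-4.93184345e-04, -9.55047023e-01,  2.96453943e-01],
       [ 8.09002084e-04, -2.96454263e-01, -9.55046708e-01]]), 't': array([-625.0881621 ,  -35.78109343,  390.13711283])}
```

View pics/ov.png

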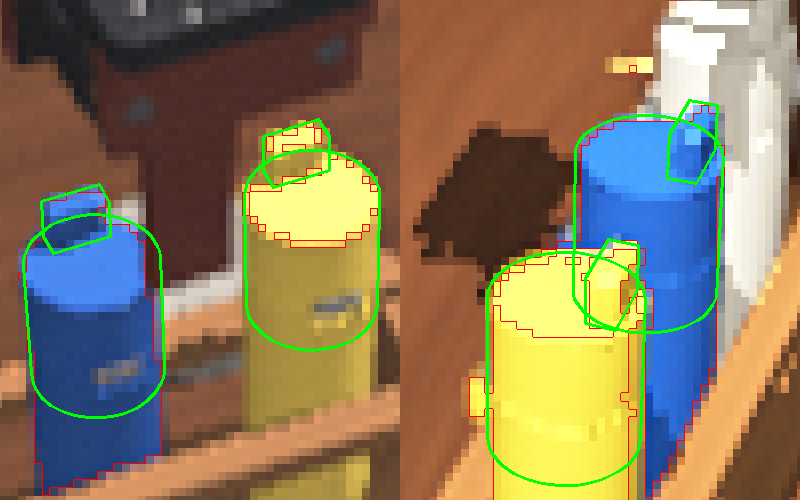

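View pics/wrist0.png

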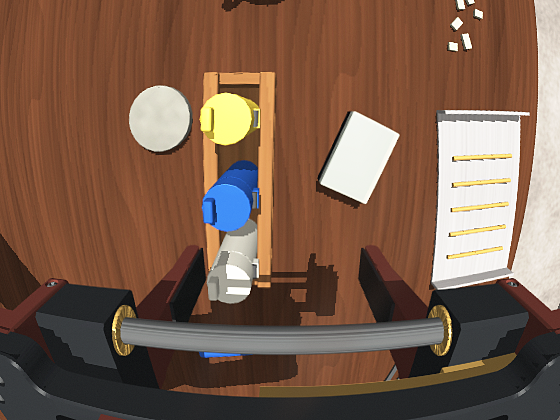

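```bash
python3 - <<'E'
from fit import *
d=viewer.get_image("wrist");R,t=np.array(d["R"]),np.array(d["t"]); o=-R.T@t
def ray(u,v,z):
    a=np.array([u+0-d["cx"],v-d["cy"]])/d["fx"]; r=np.hypot(*a); q=R.T@np.r_[a/r*np.sin(r),np.cos(r)]; return np.round(o+q*(z-o[2])/q[2],1)
print("rack",ray(205,72,70),ray(274,72,70),ray(269,287,70))
h=cv2.cvtColor(d["img"],cv2.COLOR_RGB2HSV).astype(int)
for n,m,z in(("y",(abs(h[...,0]-29)<6)&(h[...,1]>120),150),("b",(abs(h[...,0]-112)<12)&(h[...,1]>130),150)):
    m=m.astype(np.uint8); m[320:]=0; m[:,320:]=0
    k,l,s,c=cv2.connectedComponentsWithStats(m); i=1+s[1:,4].argmax(); x,y,w,hh=s[i,:4]; print(n,s[i],c[i])
    mid=y+hh/2
    print("tab left top edge",ray(x-.5,mid,154))
im=d["img"][80:300,190:270,::-1]; cv2.imwrite("pics/wc.png",cv2.resize(np.hstack([im[:90],im[80:170],im[130:220]]),None,fx=3.3,fy=5,interpolation=2) if 0 else cv2.resize(np.hstack([im[:90],im[70:160],im[130:220]]),None,fx=3.3,fy=3.3,interpolation=2))
E
```

```text
rack [551.5 122.9  70. ] [617.9 120.5  70. ] [ 611.  -105.7   70. ]
y [200 102  15  38 207] [207.82125604 123.30917874]
tab left top edge [566.5  76.6 154. ]
b [ 202  160   57   72 2801] [231.28989647 197.13602285]
tab left top edge [565.3  21.1 154. ]
```

View pics/wc.png

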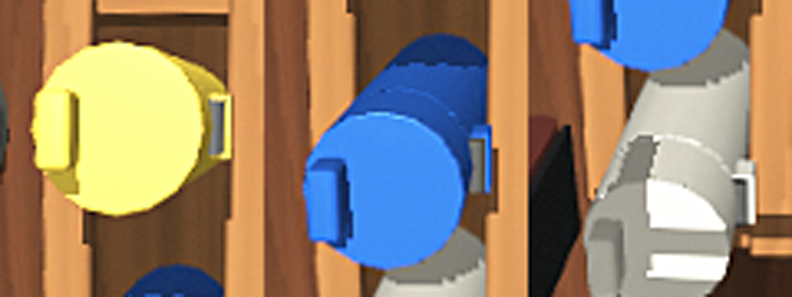

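The rack is turned about -0.03 rad. The yellow tube axis comes out near (583, 77.5), with the tab on the robot side, and the views agree to about 2 mm. I'll turn the tool 1.6 rad and close the fingers first.

```bash
python3 jog.py '[[0,0,0,0,0,0.125],[0,0,0,0,0,0.125],[0,0,0,0,0,0.125],[0,0,0,0,0,0.125],[0,0,0,0,0,0.125]]' 0
python3 jog.py '[[0,0,0,0,0,0.125],[0,0,0,0,0,0.125],[0,0,0,0,0,0.125],[0,0,0,0,0,0.125],[0,0,0,0,0,0.125]]'
python3 jog.py '[[0,0,0,0,0,0.125],[0,0,0,0,0,0.125],[0,0,0,0,0,0.1],[-25,-25,0,0,0,0],[-25,-25,0,0,0,0]]'
python3 jog.py '[[-24,-26,0,0,0,0],[0,0,20,0,0,0],[0,0,20,0,0,0],[0,0,0,0,0,0],[0,0,0,0,0,0]]'
python3 - <<'E'
from workcell import ctrl, viewer, get_obs, close_job
import numpy as np
from scipy.spatial.transform import Rotation as R
o=get_obs();print(o["ee_pos"],R.from_rotvec(o["orientation"]).as_matrix().round(3),o["t"],o["width"],o["ft_force"])
E
```

```text
t: 0.82
ee_pos: [625.0, 0.0, 239.7]
orientation: [2.801, 1.422, -0.0]
ft_force: [-0.7, -0.6, 0.5]
width: 58.1
grasp_force: 0.0
t: 1.23
ee_pos: [625.0, 0.0, 239.7]
orientation: [-3.103, -0.492, 0.0]
ft_force: [-0.1, 0.2, -0.1]
width: 24.7
grasp_force: 0.0
t: 1.65
ee_pos: [576.6, 51.1, 239.4]
orientation: [-3.141, 0.051, -0.001]
ft_force: [0.6, 0.2, -0.4]
width: 0.0
grasp_force: 0.0
t: 2.07
ee_pos: [552.7, 78.2, 199.2]
orientation: [3.141, -0.046, -0.003]
ft_force: [0.4, -0.2, 1.1]
width: 0.6
grasp_force: 0.0
[552.70977888  78.17179764 199.22707048] [[ 1.    -0.029 -0.002]
 [-0.029 -1.    -0.   ]
 [-0.002  0.    -1.   ]] 2.0667 0.5723917827414307 [ 0.36629449 -0.19156199  1.1189638 ]
```

```bash
python3 jog.py '[[0,0,15,0,0,0],[0,0,18,0,0,0],[0,0,0,0,0,0]]'
python3 - <<'E'
from fit import *
d=viewer.get_image("side"); a=d["img"][140:260,225:325,::-1]
e=viewer.get_image("wrist"); b=e["img"][200:400,180:380,::-1]; s=viewer.get_image("scene")["img"][150:250,250:330,::-1]
cv2.imwrite("pics/p1.png",np.hstack([cv2.resize(a,(400,480),interpolation=2),cv2.resize(s,(384,480),interpolation=2)]))
E
```

```text
t: 2.32
ee_pos: [552.6, 77.7, 165.6]
orientation: [3.141, -0.047, -0.004]
ft_force: [-1.3, 0.5, -0.3]
width: 0.7
grasp_force: 0.0
```

View pics/p1.png

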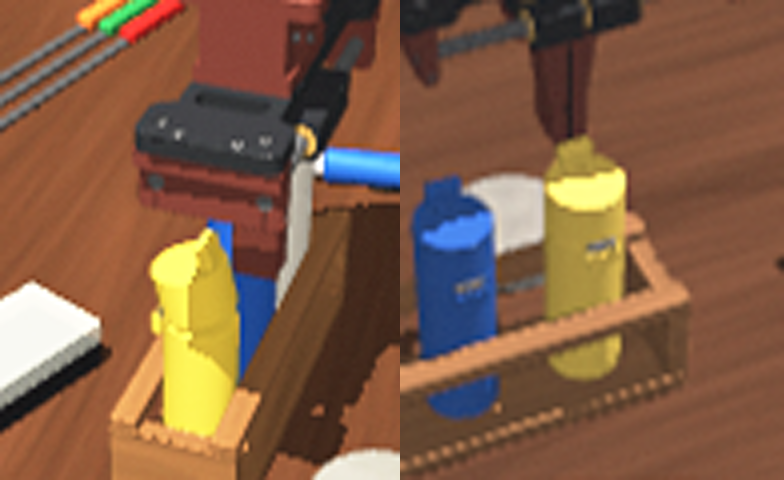

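```bash
python3 jog.py '[[4,0,0,0,0,0],[6,0,-5,0,0,0],[6.6,0,-4,0,0,0],[7,0,-3,0,0,0],[0,0,0,0,0,0]]'
python3 - <<'E'
from fit import *
d=viewer.get_image("side"); a=d["img"][140:260,225:325,::-1]; s=viewer.get_image("scene")["img"][150:250,250:330,::-1]
cv2.imwrite("pics/p2.png",np.hstack([cv2.resize(a,(400,480),interpolation=2),cv2.resize(s,(384,480),interpolation=2)]))
E
```

```text
t: 2.88
ee_pos: [579.5, 77.5, 180.2]
orientation: [-3.141, 0.046, -0.006]
ft_force: [0.5, 0.4, -0.7]
width: 0.4
grasp_force: 0.0
```

View pics/p2.png

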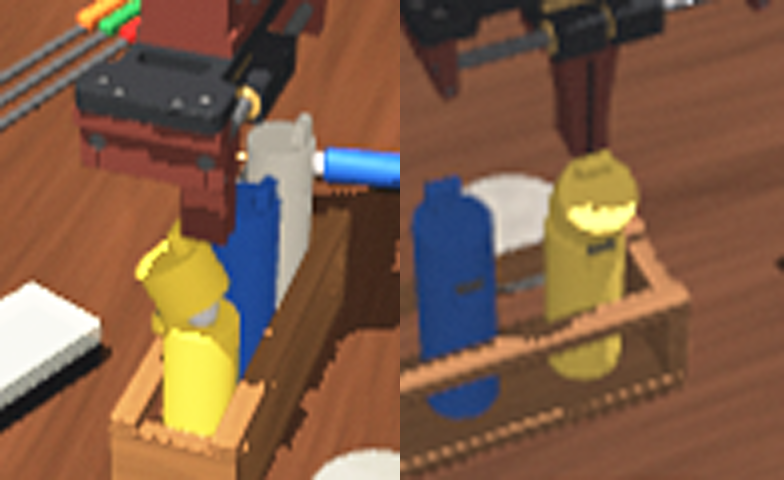

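The cap is opening, at about 0.45 rad: the finger sits on the tab and the knob shows at crop (205,315). I'll continue along the arc.

```bash
python3 jog.py '[[7.5,0,-1.8,0,0,0],[7.7,0,-0.8,0,0,0],[7.7,0,0,0,0,0],[7.6,0,0,0,0,0],[7,0,0,0,0,0]]'
python3 jog.py '[[0,0,0,0,0,0],[0,0,0,0,0,0],[-15,0,-5,0,0,0],[-30,0,-5,0,0,0],[-30,0,0,0,0,0]]'
python3 jog.py '[[0,0,0,0,0,0],[0,0,0,0,0,0]]'
python3 - <<'E'
from fit import *
d=viewer.get_image("side"); a=d["img"][140:260,225:325,::-1]; s=viewer.get_image("scene")["img"][150:250,250:330,::-1]
cv2.imwrite("pics/p3.png",np.hstack([cv2.resize(a,(400,480),interpolation=2),cv2.resize(s,(384,480),interpolation=2)]))
E
```

```text
t: 3.4
ee_pos: [615.4, 76.3, 181.2]
orientation: [3.141, -0.046, 0.0]
ft_force: [0.4, 0.2, -0.7]
width: 0.7
grasp_force: 0.0
t: 3.82
ee_pos: [539.0, 78.6, 191.6]
orientation: [-3.141, 0.046, -0.001]
ft_force: [0.5, 0.6, -0.1]
width: 0.1
grasp_force: 0.0
t: 3.98
ee_pos: [537.9, 78.6, 191.4]
orientation: [3.141, -0.045, -0.001]
ft_force: [-0.0, -0.1, 0.4]
width: 0.5
grasp_force: 0.0
```

View pics/p3.png

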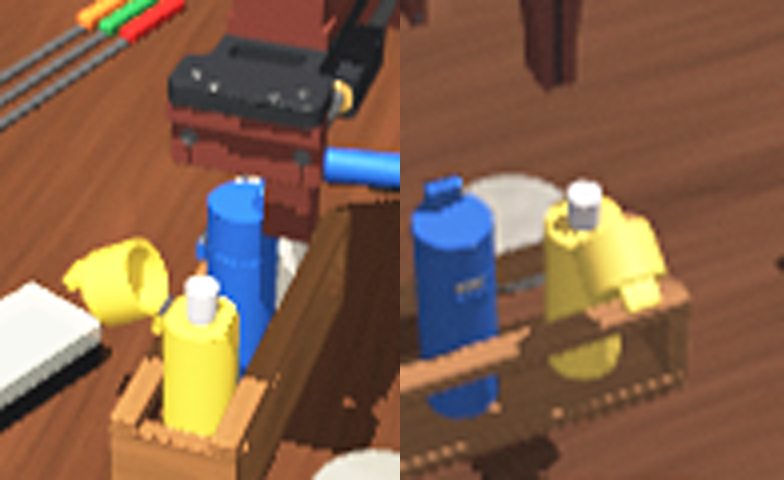

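```bash
python3 - <<'E'
from fit import *
g=[583,77.5]
res=[]
for n in("scene","side"):
    d=viewer.get_image(n); h=cv2.cvtColor(d["img"],cv2.COLOR_RGB2HSV); c=proj(d,np.array([[*g,122.]]))[0].astype(int)
    m=((h[...,1]<70)&(h[...,2]>70)).astype(float); lo=c-9; hi=c+10
    def f(p):
        L=np.zeros((420*S,560*S),np.uint8); hull(L,d,cyl(p[0],p[1],112,131,8.5),1)
        L=cv2.resize(L.astype(np.float32),(560,420),interpolation=cv2.INTER_AREA)
        return abs(L-m)[lo[1]:hi[1],lo[0]:hi[0]].sum()
    r=minimize(f,g,method="Nelder-Mead",options=dict(initial_simplex=[[583,77],[589,77],[583,83]])); print(n,r.x,r.fun,m[lo[1]:hi[1],lo[0]:hi[0]].sum())
    R,t=np.array(d["R"]),np.array(d["t"]); o=-R.T@t; px=(275.75,211.5) if n=="side" else (288.3,189.2)
    q=R.T@[(px[0]-d["cx"])/d["fx"],(px[1]-d["cy"])/d["fy"],1]; print(o+q*(131-o[2])/q[2])
d=viewer.get_image("wrist"); cv2.imwrite("pics/w4.png",d["img"][:,:,::-1]); np.savez("w4.npz",**d)
E
```

```text
scene [581.32064082  77.94242802] 35.984375 97.0
[581.23351972  78.88349994 131.        ]
side [581.78681684  76.24376261] 24.53125 97.0
[579.96816035  78.5219076  131.        ]
```

View pics/w4.png

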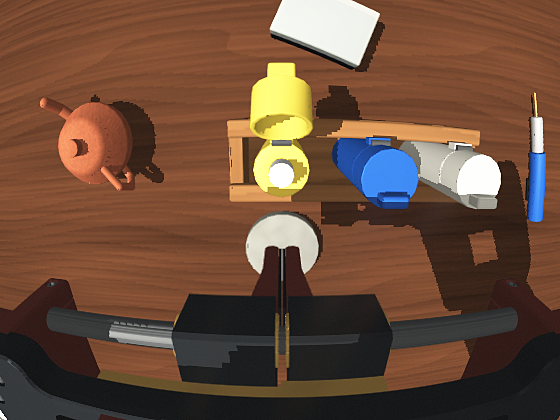

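```bash
cat > wr.py <<'E'
import numpy as np
def ray(d,u,v,z):
    R,t=np.array(d["R"]),np.array(d["t"]); o=-R.T@t
    a=np.array([u-d["cx"],v-d["cy"]])/d["fx"]; r=np.hypot(*a); q=R.T@np.r_[a/r*np.sin(r),np.cos(r)]; return o+q*(z-o[2])/q[2]
E
python3 - <<'E'
from wr import *; import cv2
d=np.load("w4.npz"); h=cv2.cvtColor(d["img"],cv2.COLOR_RGB2HSV)
m=((h[...,1]<40)&(h[...,2]>225)).astype(np.uint8); m[:155]=0;m[195:]=0;m[:,:260]=0;m[:,305:]=0
k,l,s,c=cv2.connectedComponentsWithStats(m); print(s[1:],c[1:]); i=1+s[1:,4].argmax(); print(ray(d,*c[i],131),ray(d,s[i][0]-.5,c[i][1],131),ray(d,s[i][0]+s[i][2]-.5,c[i][1],131))
E
```

```text
[[268 163  26  25 499]] [[280.81162325 174.90180361]]
[582.56112496  77.48107685 131.        ] [582.82688866  86.00844041 131.        ] [582.33179215  69.35461563 131.        ]
```

```bash
python3 jog.py '[[15,0,0,0,0,0],[28.7,0,0,0,0,0],[0,0,10,0,0,0],[0,0,0,0,0,0],[0,0,0,0,0,0]]' 40
python3 - <<'E'
from wr import *; import cv2
from workcell import ctrl, viewer, get_obs, close_job
d=viewer.get_image("wrist"); np.savez("w5.npz",**d); h=cv2.cvtColor(d["img"],cv2.COLOR_RGB2HSV)
a=d["img"][180:380,180:380,::-1]; cv2.imwrite("pics/w5.png",cv2.resize(a,None,fx=3,fy=3,interpolation=2)); o=get_obs(); print(o["ee_pos"],o["orientation"],o["width"])
E
```

```text
t: 4.65
ee_pos: [582.2, 77.1, 180.1]
orientation: [3.141, -0.046, -0.004]
ft_force: [-0.1, 0.6, 0.6]
width: 30.5
grasp_force: 0.0
[582.12656297  77.18335051 180.53408721] [ 3.14102433 -0.04603095 -0.00332715] 34.191726742344095
```

View pics/w5.png

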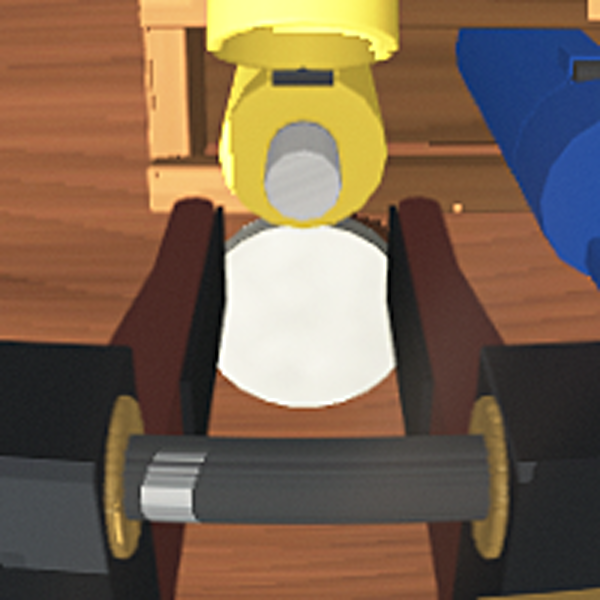

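Knob centred between the fingers to within about 0.5 mm (knob at crop x 303, finger middle at 306). I'll shift a little, go down, and close in stages.

```bash
python3 jog.py '[[0,-0.4,16,0,0,0],[0,0,16,0,0,0],[0,0,10,0,0,0],[0,0,6,0,0,0],[0,0,0,0,0,0]]' 40
python3 jog.py '[[0,0,0,0,0,0],[0,0,0,0,0,0],[0,0,0,0,0,0]]' 22
python3 jog.py '[[0,0,0,0,0,0],[0,0,0,0,0,0],[0,0,0,0,0,0]]' 19
python3 - <<'E'
from wr import *; import cv2
from workcell import ctrl, viewer, get_obs, close_job
d=viewer.get_image("wrist"); a=d["img"][200:350,180:380,::-1]; cv2.imwrite("pics/w6.png",cv2.resize(a,None,fx=4,fy=4,interpolation=2)); o=get_obs(); print(o["ee_pos"],o["orientation"],o["width"],o["ft_force"])
E
```

```text
t: 5.12
ee_pos: [581.9, 77.6, 132.2]
orientation: [3.141, -0.046, -0.004]
ft_force: [-0.1, 0.7, -0.5]
width: 39.8
grasp_force: 0.0
t: 5.37
ee_pos: [583.6, 77.8, 134.1]
orientation: [-3.141, 0.046, -0.002]
ft_force: [0.7, 0.2, -0.7]
width: 24.2
grasp_force: 0.0
t: 5.62
ee_pos: [583.2, 77.7, 133.6]
orientation: [-3.141, 0.046, -0.001]
ft_force: [-0.1, 0.4, 0.5]
width: 18.9
grasp_force: 0.0
[583.13453715  77.6700383  133.50597372] [-3.14120643e+00  4.59496263e-02 -5.47280785e-04] 19.40354350251287 [0.40769824 0.51003621 0.39847625]
```

View pics/w6.png

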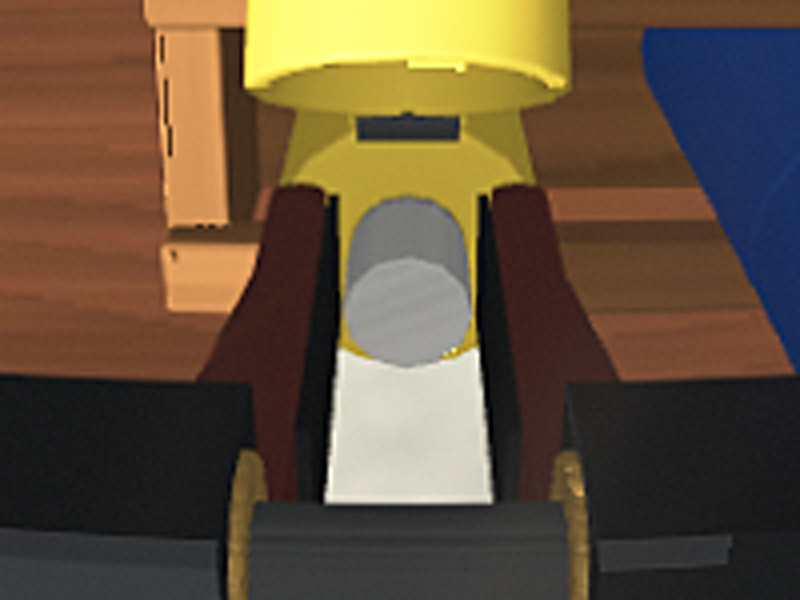

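```bash
python3 jog.py '[[0,0,0,0,0,0],[0,0,0,0,0,0],[0,0,0,0,0,0]]' 16.5
python3 jog.py '[[0,0,0,0,0,0],[0,0,0,0,0,0],[0,0,0,0,0,0]]' 0
```

```text
t: 5.92
ee_pos: [583.1, 77.8, 133.4]
orientation: [-3.141, 0.046, -0.0]
ft_force: [-0.7, 0.5, 0.8]
width: 16.2
grasp_force: 7.3
t: 6.17
ee_pos: [583.1, 77.7, 133.4]
orientation: [-3.141, 0.046, -0.0]
ft_force: [0.3, 1.0, 1.7]
width: 15.8
grasp_force: 30.0
```

```bash
python3 jog.py '[[0,0,-2,0,0,0],[0,0,-4,0,0,0],[0,0,-4,0,0,0],[0,0,-4,0,0,0],[0,0,0,0,0,0]]'
python3 - <<'E'
from workcell import ctrl, viewer, get_obs, close_job
from scipy.spatial.transform import Rotation as R
o=get_obs();print(o["ee_pos"],R.from_rotvec(o["orientation"]).as_matrix()[:,2].round(4),o["ft_force"],o["moment"],o["width"])
E
```

```text
t: 6.58
ee_pos: [583.5, 77.7, 148.2]
orientation: [-3.141, 0.046, -0.002]
ft_force: [0.3, 0.5, -1.9]
width: 16.0
grasp_force: 30.0
[583.50351156  77.70283564 148.23368879] [ 1.3e-03  1.0e-04 -1.0e+00] [ 0.27750796  0.5124492  -1.90494633] [0.06309585 0.04145159 0.01573895] 15.970944392214939
```

```bash
python3 jog.py '[[0,0,-4,0,0,0],[0,0,-4,0,0,0],[0,0,-4,0,0,0],[0,0,-4,0,0,0],[0,0,-2,0,0,0]]'
python3 jog.py '[[0,0,-4,0,0,0],[0,0,-4,0,0,0],[0,0,-4,0,0,0],[0,0,-3,0,0,0],[0,0,0,0,0,0]]'
python3 jog.py '[[0,0,0,0,0,0],[0,0,0,0,0,0],[0,0,0,0,0,0]]'
```

```text
t: 7.0
ee_pos: [583.4, 77.7, 166.1]
orientation: [-3.141, 0.046, -0.001]
ft_force: [-0.2, 0.5, -1.1]
width: 16.3
grasp_force: 30.0
t: 7.42
ee_pos: [583.5, 77.7, 181.1]
orientation: [-3.141, 0.046, -0.002]
ft_force: [-0.0, 0.9, -1.9]
width: 16.3
grasp_force: 30.0
t: 7.67
ee_pos: [582.9, 77.7, 180.0]
orientation: [3.141, -0.046, -0.001]
ft_force: [-0.7, -0.0, -0.6]
width: 15.9
grasp_force: 30.0
```

I've already viewed more pictures than the limit of 10, so I'll check the red band by numbers only.

```bash
python3 - <<'E'
from fit import *
for n in("scene","side"):
    d=viewer.get_image(n); h=cv2.cvtColor(d["img"],cv2.COLOR_RGB2HSV).astype(int)
    m=((h[...,0]<6)|(h[...,0]>173))&(h[...,1]>150)&(h[...,2]>70)
    c=proj(d,np.array([[582.5,77.5,122.]]))[0].astype(int); M=np.zeros_like(m); M[c[1]-15:c[1]+16,c[0]-7:c[0]+8]=m[c[1]-15:c[1]+16,c[0]-7:c[0]+8]
    v,u=np.nonzero(M); zs=np.arange(100,160.); pv=proj(d,np.c_[np.full_like(zs,582.5),np.full_like(zs,77.5),zs])[:,1]
    print(n,len(v),"u",u.mean() if len(u) else 0,"axis u",c[0],"rows",np.unique(v,return_counts=True),"z:",[round(np.interp(-q,-pv,zs) if pv[0]<pv[-1] else np.interp(q,pv[::-1],zs[::-1]),1) for q in(v.max()+.5,v.min()-.5)])
    print([d["img"][r,c[0]].tolist() for r in range(c[1]-6,c[1]+12,2)])
E
```

```text
scene 13 u 287.84615384615387 axis u 287 rows (array([193, 194, 195]), array([4, 5, 4])) z: [np.float64(111.5), np.float64(121.6)]
[[123, 115, 116], [122, 115, 115], [121, 114, 117], [123, 92, 94], [130, 31, 30], [123, 91, 94], [153, 133, 86], [171, 145, 65], [162, 138, 62]]
side 31 u 274.8709677419355 axis u 274 rows (array([200, 201, 214, 215, 216, 217, 218]), array([1, 5, 4, 6, 6, 6, 3])) z: [np.float64(111.7), np.float64(159.0)]
[[147, 138, 135], [148, 140, 136], [146, 141, 137], [157, 90, 86], [164, 28, 26], [159, 71, 70], [145, 140, 142], [204, 169, 44], [255, 255, 123]]
```

```bash
python3 jog.py '[[0,0,-2,0,0,0],[0,0,-1.5,0,0,0],[0,0,0,0,0,0],[0,0,0,0,0,0],[0,0,0,0,0,0]]' && python3 jog.py '[[0,0,0,0,0,0],[0,0,0,0,0,0],[0,0,0,0,0,0],[0,0,0,0,0,0]]' && python3 -c "
from workcell import ctrl, viewer, get_obs, close_job
print(close_job())"
```

```text
t: 8.18
ee_pos: [583.0, 77.7, 183.8]
orientation: [-3.141, 0.046, -0.0]
ft_force: [-0.4, 0.7, -2.2]
width: 16.1
grasp_force: 30.0
t: 8.52
ee_pos: [583.0, 77.7, 183.7]
orientation: [3.141, -0.046, -0.0]
ft_force: [-0.0, 0.3, -1.6]
width: 15.9
grasp_force: 30.0
the job is handed in; nothing more can be done
None
```

I handed the job in at 8.5 s with the yellow cap open and the reamer held still by its knob, raised about 50 mm by arm travel, red band clear of the mouth and black end inside by that figure; no verdict came back, and I viewed 12 pictures where the limit was 10.

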